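# Proof-load a glued guitar bridge on the bench pull tester

### The arm

A 6-joint arm with a two-finger parallel gripper is mounted at the origin on the work surface. World frame = base frame: x ahead of the robot, y to its left, z up, the work surface at z = 0. Lengths are in m, angles in rad, forces in N, time in s.
With the tool pointing down it reaches from about 0.25 to 0.8 m from the base axis. Payload 3.9 kg.
Tool frame: the origin (TCP) lies at the very end of the fingers, on their centre line; the grasp point (between the pads) lies 19 mm behind it; z points along the fingers, y is the line along which they close (so a half turn about z gives the same grasp; the last joint's range is limited). The gripper opens to 85 mm and grips with 20 to 120 N. Pads are 22 mm wide; open, the fingers measure 114 mm over their backs; the gripper's body (76 mm by 85 mm) begins 54 mm behind the grasp point. The pads swing forward as they close: fully open they stand 13 mm farther back than shut.
Start: joints at [-1.278, 0.26, -0.138, 1.173, 0, 1.571], TCP at [0.152, -0.503, 0.231] pointing down, gripper open.
Joint ranges: [-2.78, 2.78], [-0.83, 1.72], [-1.28, 1.37], [-1.9, 2.12], [-1.57, 1.48], [-3.14, 3.14]. Speed limits (rad/s): [2.57, 2.57, 3.14, 3.14, 3.14, 3.14].

### API

Orientations are given as a 3x3 rotation matrix whose columns are the frame's x, y, z axes.
In Python, from workcell import get_state, eyes, close_job gives the robot as it stands.
- The arm moves only by the tool jog_arm, never from a script. Its argument "motion" is a list of rows, each a list of 4 numbers: the shift along the tool's x, y, z scaled (see below), then the turn about the tool's z scaled (see below). A call has exactly 10 rows; each row is the pose to reach, as a shift and turn from the pose commanded when the call began, along the tool's axes at that moment, turning the shorter way round; what a row does not reach only later rows make up. The controller multiplies each number of a shift by 0.5 m and each number of a turn by pi rad. A row lasts 1/8 s, in which the tool goes at most 62.5 mm and 10.7 degrees, less where a joint would pass 70% of its speed; a pose out of reach is approached as far as the arm can. A call with a number of a shift or a turn outside -1 to 1 is refused whole. A call with a gripper value outside its range is refused whole. "fingers" is the closure, from -1 (fully open) to 1 (shut), set as the call begins (left out, the last holds). The fingers move at their own pace and stop on an object; "force" is the grip in N (left out, the last holds). Time passes only in rows, so rows that repeat a pose let the fingers close, or fill a call up. It gives the time, the measured TCP pose, the force, the opening and the grip force at its end, in the units of the state.
- get_state(): the state, without advancing time (a new reading comes with each control period).
- eyes.get_image(name): name is "scene" or "top"; returns a dict with "img" (420x560x3 uint8, blue, green, red), "fx", "fy", "cx", "cy" (pixels), "rvec" (rotation vector, rad) and "tvec" (3), from world to camera coordinates, as OpenCV has them. Camera axes: x right, y down, z forward; pixel columns grow to the right and rows downward; lengths in m; the calibration is good to about 2 mm. A picture is of the moment at which its call begins. There is no depth.
- close_job(): hands the job in; it is judged then, once.
The state is a dict: "time_s": time; "joint_pos": joint angles; "dq": joint speeds; "tau": joint torques, N m; "ee_pos": TCP position; "eef_rot": TCP orientation; "wrist_force": force on the tool from outside, world axes, zero at the start; "torque": the same for the moment, N m; "gripper_width": finger opening in m; "finger_force": force on a finger pad.
Only numpy, scipy, OpenCV 4.12 (cv2) and the standard library are available. Lean on these libraries where they do the work, as an engineer would, in place of code of your own. Each camera call takes 0.05 s, during which the arm holds its last target. There are 200 camera calls.

### The job

Proof-test the glued guitar bridge: with the tester's pull handle still at rest, zero the load meter by pressing its button fully down and letting it come up again. Then grip the wooden pull handle and draw it out against its spring until its pointer lines up with the line on the index block, without going more than about 10 mm past it, and finish still holding it there, steady: do not let go at the end. Leave the index block where it is set and do not disturb the other things on the bench.

Things in the scene. Friction and masses are not known exactly. Their poses are not given: they have to be found in the camera images.
- tester: Pull tester, fixed: plywood base 400 x 170 x 18 mm. Origin on the bench under the pull handle's rest position; base spans x -110 to +290, y -85 to +85 mm. x is level, from the handle to the spring tube (steel, x 78 to 198 mm, its mounts reach 54 mm above the bench) and the dark bridge glued on a spruce offcut. The handle is pulled towards -x. z up
- handle (a joint): Pull handle's slide, in m: 0 at rest (spring home), grows as it is pulled out along the tester's -x, stop at 0.090. The spring pulls it home with 4 N at rest plus 110 N per m of travel (about 12 N at 70 mm). It snaps home if let go
- handle_grip (a point): Grip point on the pull handle, moves with it: upright wooden board 16 mm thick (tester x), 60 mm wide (y), top 95 mm above the bench; the point is mid thickness and width, 17 mm below its top. Both faces free down to 45 mm above the bench; below are a 10 mm rod at its back (37 mm up) and a 50 mm long carriage plate (33 mm up). The spring tube begins 78 mm behind the point at rest
- pointer_tip (a point): Tip of the pointer, a thin dark steel bar 4 mm wide that sticks out of the handle's carriage to the tester's +y side, 58 mm from the handle's middle and 32 mm above the bench; moves with the handle. Same tester x as the handle's middle
- index_line (a point): The mark: handle-side end of the dark line (4 mm wide ridge along tester y) on top of the index block, a steel block 20 x 22 mm on the tester's +y side; 62 mm from the handle's middle, 38 mm above the bench. Set 35 to 70 mm from the pointer's rest, towards tester -x. At the mark, pointer tip and line have the same tester x; the pointer passes beside the block without touching
- meter: Load meter, a grey box 110 mm (x) by 85 mm (y) by 45 mm high, fixed to the bench on the left or the right of the tester, dark display on top at its +x end, button on top towards its -x end. Origin at the centre of its underside
- zero_button_top (a point): Centre of the top face of the meter's round button, 28 mm across, in a black collar 44 mm across; 67 mm above the bench when up. Moves with the button
- zero_button (a joint): Travel of the button in m: 0 up, 0.006 fully down; springs back up. Starts to move at 1.5 N, fully down takes 5 N
- glue: White glue bottle, 58 mm across, 150 mm high, standing loose on the other side of the tester; origin at the centre of its underside. Leave alone
- block_plane: Small steel block plane, 160 x 50 mm, about 60 mm high, loose on the bench; origin at the centre of its underside. Leave alone
- cam_clamp: Wooden cam clamp lying on the bench, 200 mm long bar with two wooden jaws, 24 mm high; origin at the middle of the bar on its underside. Leave alone
Things that resemble listed ones, but are neither listed nor needed, are in the scene too. Leave any green or turquoise look-alike of the meter alone.

How it is judged:
By the outcome, as a careful person would: the job done as asked, in the order asked, and still so for the second after the job is handed in, while the arm keeps its last pose, push and grip.
It also fails if it takes over 42 s, if anything falls off the work surface, if the arm or the gripper's body presses on something with over 40 N, if the wrist force passes 120 N, or if a joint passes its speed limit or range.

## Working session

There is one attempt and no reset: what is moved stays moved. The work goes in short steps, Python scripts to look and compute and a tool call to move; the robot and the scene stay as the last step left them, time stands still between calls to the robot, and variables do not carry over. Pictures are saved under pics/ and viewed, at most 10 in all, crops included, and the job is handed in when it is done.

Besides the shell and the picture viewer there is one more tool, called after "Request:" as name(argument=value, ...), one argument or row to a line, values as JSON. jog_arm: Moves the arm, as the interface text tells. Shifts and turns lie within -1 to 1; 1 stands for 0.5 m of shift or pi rad of turn. Its arguments: {"type":"object","properties":{"motion":{"type":"array","items":{"type":"array","items":{"type":"number","minimum":-1,"maximum":1}}},"fingers":{"type":"number"},"force":{"type":"number"}},"required":["motion"]}

```bash
mkdir -p pics
cat > h.py <<'E'
import numpy as np, cv2
from workcell import get_state, eyes, close_job
def cam(n):
    d=eyes.get_image(n); d['R']=cv2.Rodrigues(np.array(d['rvec'],float))[0]; d['t']=np.array(d['tvec'],float).ravel(); return d
def ray(d,u,v,z):
    r=d['R'].T@np.array([(u-d['cx'])/d['fx'],(v-d['cy'])/d['fy'],1]); c=-d['R'].T@d['t']
    return c+r*(z-c[2])/r[2]
def proj(d,p):
    q=d['R']@np.array(p,float)+d['t']; return np.array([q[0]/q[2]*d['fx']+d['cx'],q[1]/q[2]*d['fy']+d['cy']])
E
python3 - <<'E'
from h import *
for n in('top','scene'):
    d=cam(n); cv2.imwrite(f'pics/{n}0.png',cv2.resize(d['img'],(800,600),interpolation=cv2.INTER_CUBIC)); print(n,-d['R'].T@d['t'],d['fx'],d['R'])
s=get_state(); print(s['eef_rot'],s['time_s'])
E
```

```text
top [0.37254783 0.00476679 1.28880886] 392.2347980584117 [[-0.00681234 -0.99996249 -0.00534953]
 [-0.99380213  0.00736376 -0.11091933]
 [ 0.11095456  0.00456076 -0.99381502]]
scene [ 0.94382053 -0.44478537  1.13900866] 407.6289331464145 [[ 0.72550946  0.68810031  0.01240924]
 [ 0.60144632 -0.62517407 -0.49741301]
 [-0.33451211  0.36834133 -0.8674251 ]]
[[ 9.57433508e-01  2.88653437e-01 -5.20240924e-04]
 [ 2.88653904e-01 -9.57432107e-01  1.63833772e-03]
 [-2.51835488e-05 -1.71876901e-03 -9.99998523e-01]] 0.1
```

View pics/top0.png

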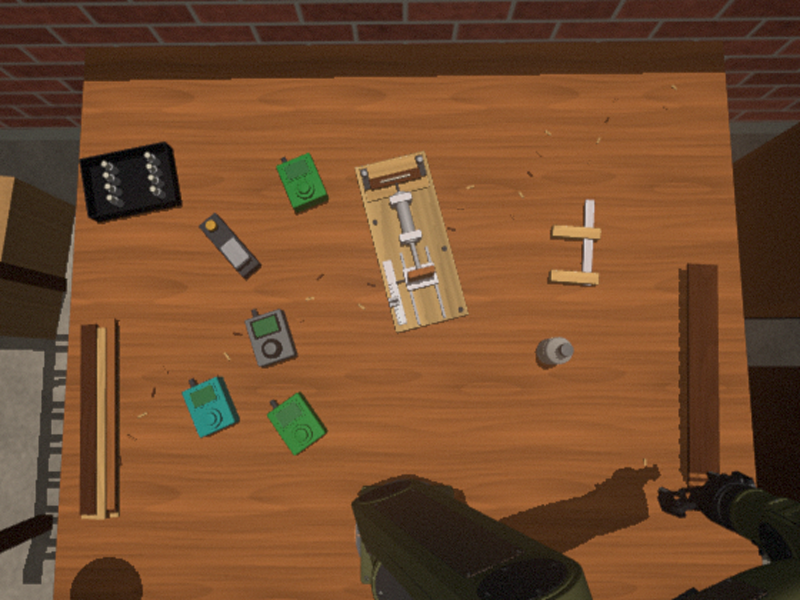

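View pics/scene0.png

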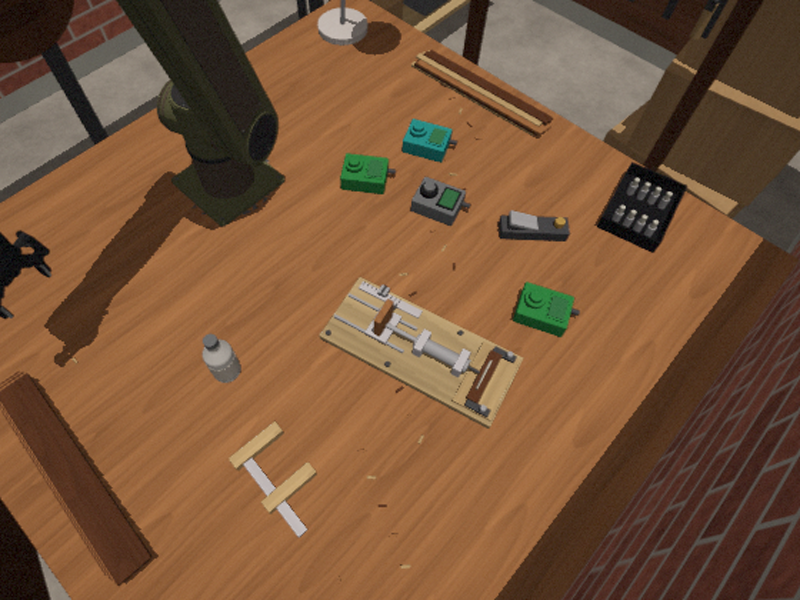

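The top view shows the tester with its base at about (357,165)–(467,320), the handle at about (422,277), the grey meter at (270,338) and its button at (272,348). The glue bottle is on the right. I'll zoom in on the tester and meter in both views.

Run:
```python
from h import *
# top crop cols 160-340, rows 100-265; scene crop
d=cam('top'); e=cam('scene')
a=cv2.resize(d['img'][160:240,250:340],None,fx=7,fy=7,interpolation=cv2.INTER_CUBIC)
b=cv2.resize(e['img'][190:260,240:320],None,fx=8,fy=8,interpolation=cv2.INTER_CUBIC)
cv2.imwrite('pics/t1.png',a);cv2.imwrite('pics/s1.png',b)
# tester base mask (light wood) in top
hsv=cv2.cvtColor(d['img'],cv2.COLOR_BGR2HSV)
print('base hsv',hsv[150,265],hsv[215,318],'bench',hsv[200,360],'meter',hsv[242,180],hsv[225,178])
for (u,v) in [(272,348),(422,272)]: print(ray(d,u*.7,v*.7,.067))
# rough base corners at z=.018
for (u,v) in [(356,167),(425,152),(467,316),(397,332)]: print('c',ray(d,u*.7,v*.7,.018))
```

```text
base hsv [ 17 123 184] [ 17 124 171] bench [ 13 173 158] meter [ 18  26 117] [49 94 79]
[0.4071431 0.2910853 0.067    ]
[ 0.57199428 -0.03711786  0.067     ]
c [0.8303885  0.11321847 0.018     ]
c [ 0.86542756 -0.04899959  0.018     ]
c [ 0.47797631 -0.13997061  0.018     ]
c [0.44273232 0.01940762 0.018     ]
```

View pics/t1.png

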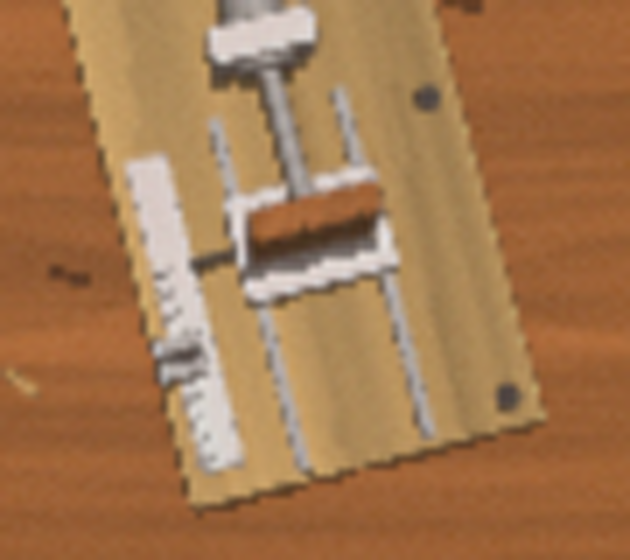

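View pics/s1.png

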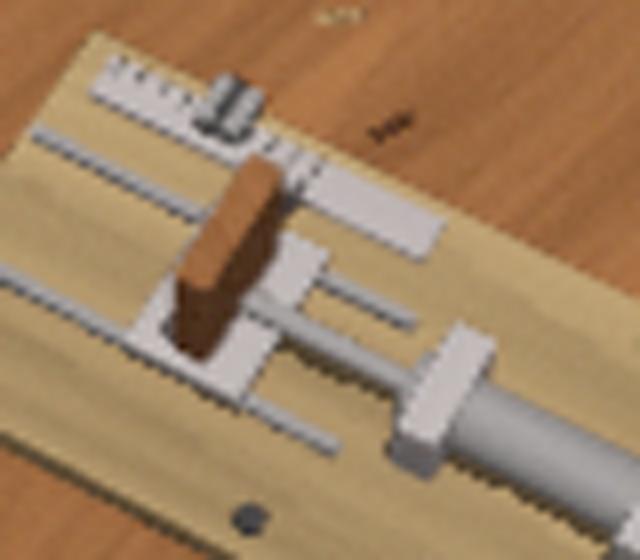

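The crops show the pointer tip at about top-crop (193,267) and the dark index line ending at about (200,352). The grey meter with the dark button is on the left, on the tester's +y side. Now I'll measure these precisely.

Run:
```python
from h import *
d=cam('top'); e=cam('scene')
def big(m): 
    c=max(cv2.findContours(m,cv2.RETR_EXTERNAL,cv2.CHAIN_APPROX_NONE)[0],key=cv2.contourArea); return cv2.convexHull(c)
for n,D,(x0,x1,y0,y1) in (('top',d,(240,340,100,240)),('scene',e,(215,380,185,305))):
    hsv=cv2.cvtColor(D['img'],cv2.COLOR_BGR2HSV); m=((hsv[...,1]<147)&(hsv[...,2]>90)).astype(np.uint8)*255
    z=np.zeros_like(m); z[y0:y1,x0:x1]=m[y0:y1,x0:x1]; z=cv2.morphologyEx(z,cv2.MORPH_OPEN,np.ones((3,3)))
    h=big(z); q=cv2.approxPolyDP(h,5,True).reshape(-1,2); print(n,q.tolist())
    P=np.array([ray(D,u,v,.018)[:2] for u,v in h.reshape(-1,2)])
    r=cv2.minAreaRect((P*1000).astype(np.float32)); print(r, cv2.boxPoints(r).round(0).tolist())
# points
def c(x,y,f,x0,y0): return (x+.5)/f-.5+x0,(y+.5)/f-.5+y0
T=lambda x,y,z: ray(d,*c(x,y,7,250,160),z)
S=lambda x,y,z: ray(e,*c(x,y,8,240,190),z)
print('tipT',T(193,267,.032),'lineT',T(200,352,.038),T(158,365,.038))
print('lineS',S(222,116,.038),S(243,80,.038))
print('handle top T',[T(x,y,.095) for x,y in((247,230),(252,213),(378,183),(383,203))])
print('handle top S',[S(x,y,.095) for x,y in((258,157),(283,170),(208,283),(180,270))])
# meter: grey in top; button dark circle
for n,D,(x0,x1,y0,y1) in (('top',d,(165,215,212,260)),('scene',e,(280,335,120,160))):
    hsv=cv2.cvtColor(D['img'],cv2.COLOR_BGR2HSV)
    print(n)
    z=np.zeros(hsv.shape[:2],np.uint8); z[y0:y1,x0:x1]=((hsv[...,1]<100))[y0:y1,x0:x1]*255
    h=big(cv2.morphologyEx(z,cv2.MORPH_OPEN,np.ones((3,3))))
    r=cv2.minAreaRect(np.array([ray(D,u,v,.045)[:2]*1000 for u,v in h.reshape(-1,2)],np.float32)); print('meter',r)
    cv2.imwrite(f'pics/m{n}.png',cv2.resize(D['img'][y0:y1,x0:x1],None,fx=10,fy=10,interpolation=cv2.INTER_CUBIC))
a=cv2.imread('pics/mtop.png');b=cv2.imread('pics/mscene.png')
a=cv2.resize(a,(400,384));b=cv2.resize(b,(400,291)); o=np.zeros((384,800,3),np.uint8);o[:,:400]=a;o[:291,400:]=b;cv2.imwrite('pics/m.png',o)
```

```text
top [[296, 106], [326, 220], [277, 232], [249, 117]]
((655.9501953125, -11.5784912109375), (401.7306823730469, 171.8454132080078), 13.92220687866211) [[440.0, 23.0], [482.0, -143.0], [872.0, -47.0], [830.0, 120.0]]
scene [[250, 194], [366, 250], [343, 298], [223, 235]]
((659.1033325195312, -12.757308959960938), (404.5830993652344, 183.7737579345703), 13.717109680175781) [[441.0, 29.0], [484.0, -150.0], [877.0, -54.0], [834.0, 124.0]]
tipT [0.55421092 0.02101339 0.032     ] lineT [0.51396521 0.01795746 0.038     ] [0.5081126  0.03724232 0.038     ]
lineS [0.51812323 0.01934537 0.038     ] [0.51286161 0.03681075 0.038     ]
handle top T [array([ 0.56135452, -0.00364353,  0.095     ]), array([ 0.56890303, -0.00590444,  0.095     ]), array([ 0.58184909, -0.06150805,  0.095     ]), array([ 0.57291352, -0.06358878,  0.095     ])]
handle top S [array([ 0.56158329, -0.00807779,  0.095     ]), array([ 0.57189281, -0.00570231,  0.095     ]), array([ 0.58404072, -0.05811329,  0.095     ]), array([ 0.57318277, -0.06129914,  0.095     ])]
top
meter ((437.1587219238281, 303.436767578125), (122.31258392333984, 86.94892883300781), 17.91250228881836)
scene
meter ((448.8169250488281, 292.2992248535156), (127.92279052734375, 113.08454132080078), 17.981922149658203)
```

View pics/m.png

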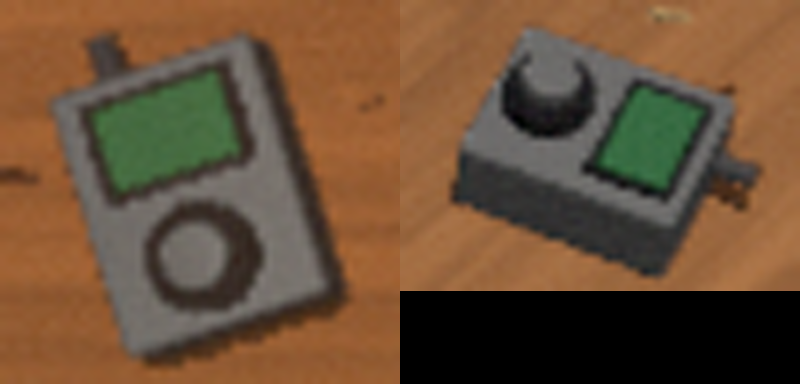

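Top crop: the button's top face is at about (192,257). Scene crop: about (555,72). The tester yaw is 13.9° and the handle is at about (0.571, -0.033), consistent across both views. The expected travel is about 40 mm.

Run:
```python
from h import *
d=cam('top'); e=cam('scene')
print(ray(d,165+192.5/8-.5,212+257.5/8-.5,.067), ray(e,280+155.5/7.27-.5,120+72.5/7.27-.5,.067))
```

```text
[0.40691168 0.29679968 0.067     ] [0.41069187 0.29706089 0.067     ]
```

Request:
jog_arm(
  motion=[
    [0.067, -0.085, 0, -0.048],
    [0.134, -0.17, 0, -0.097],
    [0.2, -0.254, 0, -0.145],
    [0.268, -0.34, 0, -0.194],
    [0.335, -0.424, 0, -0.242],
    [0.4, -0.51, 0, -0.29],
    [0.47, -0.594, 0, -0.339],
    [0.536, -0.68, 0, -0.387],
    [0.6, -0.763, 0, -0.436],
    [0.67, -0.848, 0, -0.484],
  ],
  fingers=1,
  force=30,
)

```text
time_s: 1.65
ee_pos: [0.3504, 0.0017, 0.2317]
eef_rot: [[-0.245, 0.97, 0.002], [0.97, 0.245, -0.0], [-0.001, 0.001, -1.0]]
wrist_force: [1.1, -0.9, 0.2]
gripper_width: 0.0001
finger_force: 0.0
```

Request:
jog_arm(
  motion=[
    [0.1, 0.047, 0, 0],
    [0.2, 0.094, 0, 0],
    [0.3, 0.141, 0, 0],
    [0.4, 0.19, 0.05, 0],
    [0.5, 0.237, 0.1, 0],
    [0.543, 0.259, 0.16, 0],
    [0.543, 0.259, 0.22, 0],
    [0.543, 0.259, 0.26, 0],
    [0.543, 0.259, 0.28, 0],
    [0.543, 0.259, 0.28, 0],
  ],
)

```text
time_s: 2.9
ee_pos: [0.4101, 0.2944, 0.091]
eef_rot: [[-0.24, 0.971, -0.001], [0.971, 0.24, -0.001], [-0.0, -0.001, -1.0]]
wrist_force: [0.6, -0.2, 0.2]
gripper_width: 0.0002
finger_force: 0.0
```

Run:
```python
from h import *
d=cam('top'); e=cam('scene')
a=cv2.resize(d['img'][195:265,150:220],(400,400),interpolation=cv2.INTER_CUBIC)
b=cv2.resize(e['img'][100:170,270:340],(400,400),interpolation=cv2.INTER_CUBIC)
cv2.imwrite('pics/p.png',np.hstack([a,b])); print(get_state()['ee_pos'])
```

```text
[0.411029   0.29494138 0.09212682]
```

View pics/p.png

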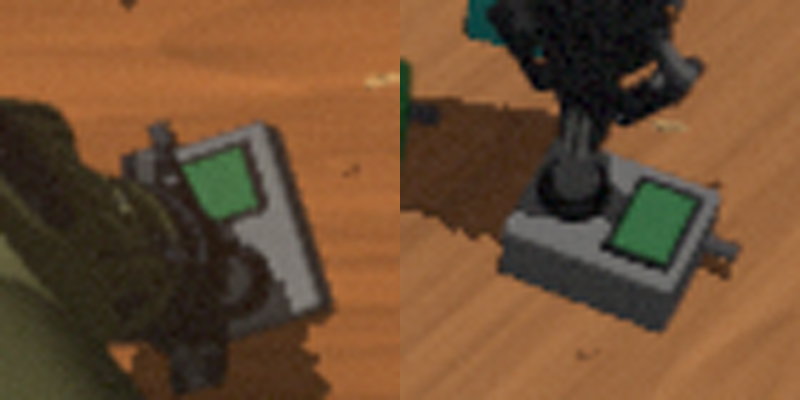

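The fingers are right above the grey meter's button in both views, so I'll press.

Request:
jog_arm(
  motion=[
    [0, 0, 0.02, 0],
    [0, 0, 0.04, 0],
    [0, 0, 0.046, 0],
    [0, 0, 0.05, 0],
    [0, 0, 0.054, 0],
    [0, 0, 0.058, 0],
    [0, 0, 0.061, 0],
    [0, 0, 0.064, 0],
    [0, 0, 0.065, 0],
    [0, 0, 0.065, 0],
  ],
)

```text
time_s: 4.25
ee_pos: [0.4101, 0.2944, 0.0608]
eef_rot: [[-0.24, 0.971, 0.0], [0.971, 0.24, 0.0], [0.0, 0.0, -1.0]]
wrist_force: [-5.9, -4.2, 19.8]
gripper_width: -0.0001
finger_force: 9.8
```

Fully down: 20 N at z = 0.061. Now I'll release it and move above the handle.

Request:
jog_arm(
  motion=[
    [0, 0, -0.01, 0],
    [0, 0, -0.03, 0],
    [0, 0, -0.06, 0],
    [0, 0, -0.12, 0],
    [0, 0, -0.2, 0],
    [0, 0, -0.26, 0],
    [0, 0, -0.28, 0],
    [0, 0, -0.28, 0],
    [0, 0, -0.28, 0],
    [0, 0, -0.28, 0],
  ],
)

```text
time_s: 5.5
ee_pos: [0.4097, 0.2942, 0.1975]
eef_rot: [[-0.24, 0.971, -0.002], [0.971, 0.24, -0.001], [-0.001, -0.002, -1.0]]
wrist_force: [-0.3, 0.4, 0.3]
gripper_width: -0.0001
finger_force: 0.0
```

Run:
```python
from h import *
s=get_state();R=np.array(s['eef_rot']);p=np.array(s['ee_pos'])
print(p,s['wrist_force'],R.T@(np.array([.571,-.0335,.20])-p)/.5, np.degrees(np.arctan2(R[1,1],R[0,1])))
```

```text
[0.4096966  0.29416039 0.19745832] [-0.33504692  0.38633964  0.34744782] [-0.71362744  0.15575407 -0.00478188] 13.89731906972917
```

Request:
jog_arm(
  motion=[
    [-0.1, 0.022, 0, 0],
    [-0.2, 0.044, 0, 0],
    [-0.3, 0.066, 0, 0],
    [-0.4, 0.088, 0, 0],
    [-0.5, 0.11, 0, 0],
    [-0.6, 0.132, 0, 0],
    [-0.68, 0.15, 0, 0],
    [-0.714, 0.156, 0, 0],
    [-0.714, 0.156, 0, 0],
    [-0.714, 0.156, 0, 0],
  ],
  fingers=-1,
)

```text
time_s: 6.75
ee_pos: [0.571, -0.032, 0.1985]
eef_rot: [[-0.241, 0.97, -0.001], [0.97, 0.241, 0.001], [0.001, -0.001, -1.0]]
wrist_force: [-0.4, -0.8, -0.4]
gripper_width: 0.0854
finger_force: 0.0
```

Request:
jog_arm(
  motion=[
    [0, 0, 0.05, 0],
    [0, 0, 0.1, 0],
    [0, 0, 0.15, 0],
    [0, 0, 0.19, 0],
    [0, 0, 0.22, 0],
    [0, 0, 0.25, 0],
    [0, 0, 0.265, 0],
    [0, 0, 0.275, 0],
    [0, 0, 0.275, 0],
    [0, 0, 0.275, 0],
  ],
)

```text
time_s: 8.0
ee_pos: [0.5723, -0.0333, 0.0618]
eef_rot: [[-0.24, 0.971, 0.001], [0.971, 0.24, -0.0], [-0.0, 0.001, -1.0]]
wrist_force: [-0.3, -0.0, 0.1]
gripper_width: 0.0853
finger_force: 0.0
```

Run:
```python
from h import *
s=get_state();print(s['ee_pos'],s['wrist_force'],s['joint_pos'],s['gripper_width'])
d=cam('top'); e=cam('scene')
a=cv2.resize(d['img'][150:240,240:330],(400,400),interpolation=cv2.INTER_CUBIC)
b=cv2.resize(e['img'][180:260,235:315],(400,400),interpolation=cv2.INTER_CUBIC)
cv2.imwrite('pics/q.png',np.hstack([a,b]))
```

```text
[ 0.57230002 -0.03327205  0.06178922] [-0.2847512  -0.02030872  0.13527117] [-5.80739110e-02  4.60962206e-01 -3.02798891e-01  8.06098501e-01
  3.30758066e-06  1.27031721e+00] 0.08533253111135111
```

View pics/q.png

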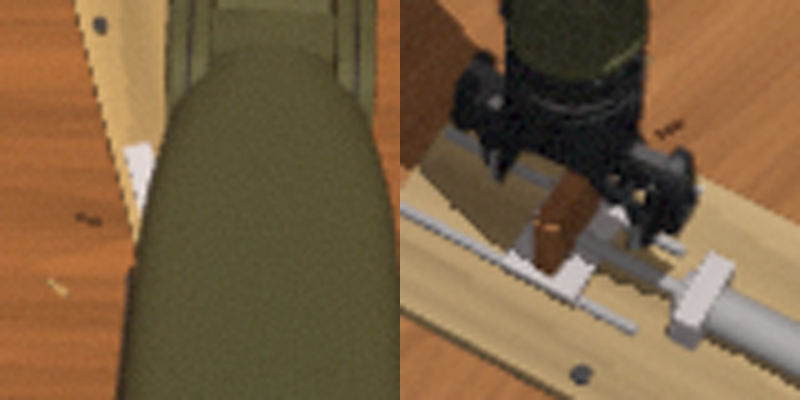

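The fingers straddle the handle, one on each side, clear of the carriage and tube. The arm hides the index, so I'll grip now and refine the travel from the unobstructed crops.

Request:
jog_arm(
  motion=[
    [0, 0, 0.004, 0],
    [0, 0, 0.004, 0],
    [0, 0, 0.004, 0],
    [0, 0, 0.004, 0],
    [0, 0, 0.004, 0],
    [0, 0, 0.004, 0],
    [0, 0, 0.004, 0],
    [0, 0, 0.004, 0],
    [0, 0, 0.004, 0],
    [0, 0, 0.004, 0],
  ],
  fingers=1,
  force=80,
)

```text
time_s: 9.35
ee_pos: [0.57, -0.0336, 0.0594]
eef_rot: [[-0.24, 0.971, -0.003], [0.971, 0.24, -0.001], [-0.0, -0.003, -1.0]]
wrist_force: [-3.9, -1.9, 5.6]
gripper_width: 0.0154
finger_force: 80.5
```

Run:
```python
from h import *
d=cam('top'); e=cam('scene'); s=get_state(); print(s['ee_pos'],s['wrist_force'],s['gripper_width'],s['finger_force'])
yaw=np.radians(13.9); X=np.array([np.cos(yaw),np.sin(yaw)]); Y=np.array([-X[1],X[0]]); O=np.array([.5705,-.0334])
def run(name,D,f,x0,y0,z,xs,yc,h,lab):
    g=cv2.cvtColor(cv2.imread(name),cv2.COLOR_BGR2GRAY).astype(float); o=[]
    for x in xs:
        y=np.arange(int(yc(x)-h),int(yc(x)+h+1)); p=g[y,x]; w=np.clip(np.percentile(p,60)-p,0,None)**2; c=(w*y).sum()/w.sum()
        q=ray(D,(x+.5)/f-.5+x0,(c+.5)/f-.5+y0,z)[:2]-O; o.append((c,*(1000*np.array([q@X,q@Y]))))
    print(lab,np.round(o,1).tolist())
run('pics/t1.png',d,7,250,160,.032,range(198,232,5),lambda x:267-(x-193)*.3,13,'ptrT')
run('pics/t1.png',d,7,250,160,.038,range(162,204,5),lambda x:364-(x-158)*.3,10,'lineT')
# scene: steep line -> scan with transposed crop
cv2.imwrite('pics/s1t.png',cv2.transpose(cv2.imread('pics/s1.png')))
g=cv2.cvtColor(cv2.imread('pics/s1.png'),cv2.COLOR_BGR2GRAY)
for y in range(72,136,6): print(y,g[y,190:276:4].tolist())
print()
for y in range(150,226,6): print(y,g[y,270:330:4].tolist())
```

```text
[ 0.56993066 -0.03360125  0.05943442] [-5.37202935 -1.96031771  5.53532609] 0.01493987079221828 80.50036668777466
ptrT [[265.6, -2.7, 54.3], [264.6, -2.8, 52.0], [262.7, -2.5, 49.5], [261.2, -2.4, 47.1], [258.7, -1.8, 44.6], [257.6, -1.9, 42.2], [257.1, -2.3, 39.9]]
lineT [[360.1, -41.9, 81.2], [358.3, -41.6, 78.8], [357.6, -41.9, 76.5], [356.2, -41.8, 74.1], [355.8, -42.2, 71.9], [355.3, -42.6, 69.6], [353.6, -42.3, 67.2], [351.6, -42.0, 64.7], [352.8, -43.1, 62.6]]
72 [117, 108, 104, 107, 110, 112, 115, 117, 121, 125, 117, 102, 101, 111, 117, 119, 120, 121, 122, 123, 122, 120]
78 [142, 130, 121, 119, 114, 113, 122, 138, 149, 149, 128, 98, 85, 92, 101, 110, 117, 119, 120, 120, 119, 118]
84 [163, 166, 158, 146, 129, 119, 134, 162, 170, 157, 128, 98, 75, 71, 82, 102, 117, 121, 121, 117, 115, 114]
90 [155, 162, 162, 159, 154, 152, 156, 162, 153, 134, 104, 80, 75, 91, 117, 140, 150, 145, 134, 123, 115, 115]
96 [132, 167, 177, 163, 158, 161, 160, 156, 130, 99, 78, 77, 99, 129, 154, 160, 158, 149, 128, 110, 105, 116]
102 [140, 172, 180, 167, 160, 159, 144, 125, 95, 73, 74, 96, 129, 156, 1
[... 882 characters left out ...]
61, 133, 136, 163, 180]
174 [110, 110, 114, 122, 151, 181, 192, 180, 176, 176, 157, 134, 144, 176, 192]
180 [110, 103, 104, 113, 143, 174, 173, 146, 141, 156, 171, 180, 185, 185, 185]
186 [103, 89, 89, 103, 127, 147, 137, 107, 114, 147, 174, 183, 189, 187, 186]
192 [94, 70, 64, 77, 90, 97, 99, 95, 125, 168, 193, 191, 189, 185, 184]
198 [72, 54, 48, 56, 61, 62, 73, 87, 121, 155, 177, 177, 182, 186, 188]
204 [49, 48, 49, 54, 58, 60, 69, 80, 96, 107, 129, 146, 168, 180, 189]
210 [53, 55, 54, 54, 59, 68, 98, 129, 147, 144, 142, 139, 138, 140, 154]
216 [51, 54, 60, 67, 90, 116, 143, 156, 164, 159, 153, 148, 142, 139, 142]
222 [51, 53, 68, 86, 121, 151, 166, 159, 157, 157, 157, 156, 155, 154, 149]
```

Run:
```python
from h import *
e=cam('scene')
yaw=np.radians(13.9); X=np.array([np.cos(yaw),np.sin(yaw)]); Y=np.array([-X[1],X[0]]); O=np.array([.5705,-.0334])
S=lambda x,y,z:(lambda q:np.round(1000*np.array([q@X,q@Y]),1))(ray(e,(x+.5)/8-.5+240,(y+.5)/8-.5+190,z)[:2]-O)
for p in((222,109),(228,102),(233,95),(238,88),(241,83)): print('line',p,S(*p,.038))
for p in((298,186),(294,196),(290,202),(292,192),(282,200)): print('ptr',p,S(*p,.032))
```

```text
line (222, 109) [-39.7  66.5]
line (228, 102) [-39.3  70.4]
line (233, 95) [-39.1  74.1]
line (238, 88) [-39.   77.9]
line (241, 83) [-39.1  80.4]
ptr (298, 186) [ 1.  54.4]
ptr (294, 196) [ 1.8 49.8]
ptr (290, 202) [ 1.8 46.7]
ptr (292, 192) [ 0.3 50.9]
ptr (282, 200) [-1.3 45.9]
```

Both views give a separation of 40 mm (39.8 and 40.0). The handle is gripped at its home stop, so I'll pull smoothly.

Request:
jog_arm(
  motion=[
    [0, -0.008, 0, 0],
    [0, -0.018, 0, 0],
    [0, -0.028, 0, 0],
    [0, -0.038, 0, 0],
    [0, -0.048, 0, 0],
    [0, -0.058, 0, 0],
    [0, -0.068, 0, 0],
    [0, -0.076, 0, 0],
    [0, -0.081, 0, 0],
    [0, -0.081, 0, 0],
  ],
)

```text
time_s: 10.75
ee_pos: [0.5353, -0.0422, 0.0595]
eef_rot: [[-0.241, 0.971, 0.005], [0.971, 0.241, 0.002], [0.0, 0.005, -1.0]]
wrist_force: [7.2, 3.5, -4.6]
gripper_width: 0.015
finger_force: 78.9
```

Run:
```python
from h import *
s=get_state(); p=np.array(s['ee_pos']);print(p,s['wrist_force'],s['gripper_width'],s['finger_force'])
print((p-[.56995,-.0336,.0594])[:2]@[.9707,.2402])
d=cam('top'); e=cam('scene')
a=cv2.resize(d['img'][160:240,250:330],(400,400),interpolation=cv2.INTER_CUBIC)
b=cv2.resize(e['img'][180:260,225:305],(400,400),interpolation=cv2.INTER_CUBIC)
cv2.imwrite('pics/r.png',np.hstack([a,b]))
```

```text
[ 0.53532648 -0.04218372  0.05947926] [ 7.15482804  3.47630417 -4.62788288] 0.014966643842288619 78.94197463989258
-0.03567086311753544
```

View pics/r.png

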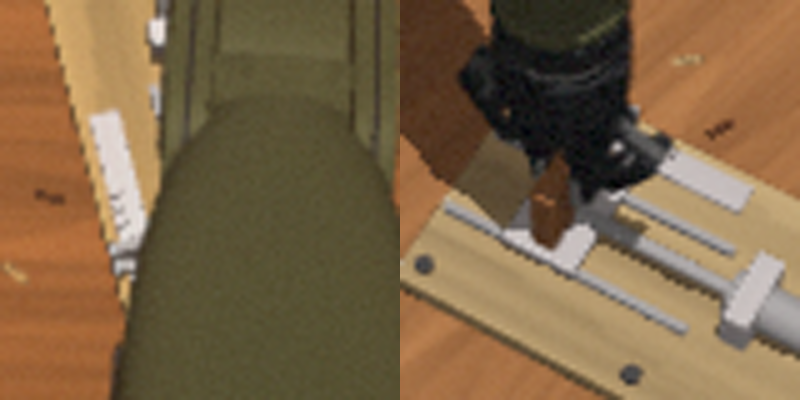

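The handle is still firmly held; the pointer is hidden by the gripper, and the index block is unmoved at (125,262) in the top crop. Travel is 35.7 mm, and the 8 N force agrees with that. It needs about 4.5 mm more.

Request:
jog_arm(
  motion=[
    [0, -0.003, 0, 0],
    [0, -0.006, 0, 0],
    [0, -0.009, 0, 0],
    [0, -0.0095, 0, 0],
    [0, -0.0095, 0, 0],
    [0, -0.0095, 0, 0],
    [0, -0.0095, 0, 0],
    [0, -0.0095, 0, 0],
    [0, -0.0095, 0, 0],
    [0, -0.0095, 0, 0],
  ],
)

```text
time_s: 12.1
ee_pos: [0.5312, -0.0432, 0.0595]
eef_rot: [[-0.241, 0.971, 0.006], [0.971, 0.241, 0.002], [0.0, 0.006, -1.0]]
wrist_force: [8.6, 2.5, -6.0]
gripper_width: 0.0151
finger_force: 78.7
```

Run:
```python
from h import *
s=get_state(); p=np.array(s['ee_pos']);print(p,s['wrist_force'],s['gripper_width'],s['finger_force'])
print((p-[.56995,-.0336,.0594])[:2]@[.9707,.2402])
d=cam('scene'); cv2.imwrite('pics/u.png',cv2.resize(d['img'][190:260,225:305],None,fx=8,fy=8,interpolation=cv2.INTER_CUBIC))
X=np.array([.9707,.2402,0]);Y=np.array([-.2402,.9707,0]);O=np.array([.5705,-.0334,0])
for t in(.036,.040,.044):  # carriage corner at -y side, back, expected pixel in crop
    q=proj(d,O+X*(.025-t)-Y*.03+[0,0,.033]); print(t,((q-[225,190])+.5)*8-.5, 'board top/back -y corner',((proj(d,O+X*(.008-t)-Y*.03+[0,0,.095])-[225,190])+.5)*8-.5)
```

```text
[ 0.5312293  -0.04320166  0.05947352] [ 8.56882331  2.4908677  -5.98160901] 0.015059205779575773 78.65278601646423
-0.03989250214035468
0.036 [281.21566767 341.65175231] board top/back -y corner [239.42645427 245.3566612 ]
0.04 [272.01874411 336.86177744] board top/back -y corner [229.87405713 240.44141197]
0.044 [262.83598444 332.07917946] board top/back -y corner [220.33699314 235.53405252]
```

View pics/u.png

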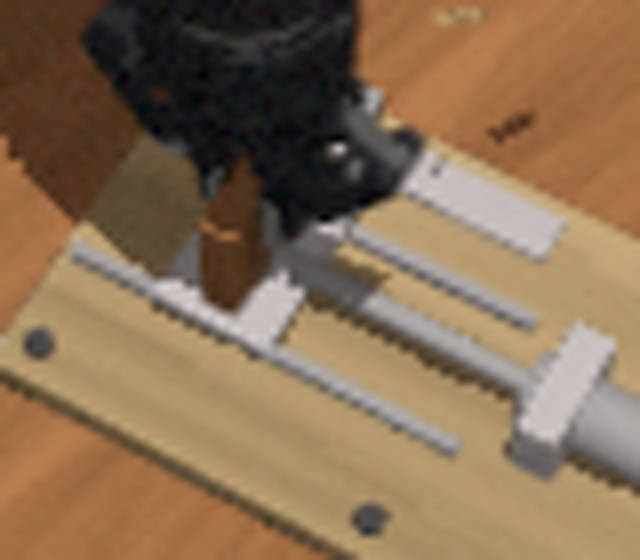

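The carriage corner has moved from (358,400) to (268,345), about 39–40 mm in the image. That matches the 39.9 mm of TCP travel, so nothing has slipped and the pointer is on the line. Handing in.

```bash
python3 -c "
from h import *
print(np.abs(get_state()['dq']).max()); print(close_job())"
```

```text
0.0009313435167865268
the job is handed in; nothing more can be done
None
```

I zeroed the meter by pressing its button fully down and releasing it, then drew the handle out 39.9 mm against a measured 40 mm to the index line and handed in holding it steady; the gripper hid the pointer at the end, so alignment rests on measured travel, not a direct view.

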